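Close and lock the two-bay bench tester

ROBOT

A 7-joint arm with a two-finger parallel gripper is mounted at the origin on the work surface. World frame = base frame: x ahead of the robot, y to its left, z up, the work surface at z = 0. Lengths are in m, angles in rad, forces in N, time in s.
With the tool pointing down it reaches from about 0.425 to 0.875 m from the base axis. Payload 8.4 kg.
Tool frame: the origin (TCP) lies on the centre line of the jaws, within the pads' length; the fingertips stand nose_length ahead of it and the grasp point (between the pads) is the TCP (nose_length is the distance from the TCP to the fingertips, in m); z points along the fingers, y is the direction in which the jaws open and shut (so a half turn about z gives the same grasp; the last joint's range is limited). The gripper opens to 85 mm and grips with 20 to 120 N. Pads are 22 mm wide; open, the fingers measure 114 mm over their backs; the gripper's body (76 mm by 85 mm) begins 54 mm behind the grasp point. The pads swing forward as they close: fully open they stand 13 mm farther back than shut.
Start: joints at [1.113, 0.333, 0.04, 1.465, -0.013, 1.343, -0.059], TCP at [0.228, -0.609, 0.25] pointing down, gripper open.
Joint ranges: [-2.58, 2.58], [-0.38, 2.09], [-1.3, 1.39], [0.25, 2.4], [-1.5, 4.64], [0.08, 2.09], [-2.65, 2.65]. Speed limits (rad/s): [2.22, 2.22, 2.79, 2.79, 3.14, 3.14, 3.14].

INTERFACE

Orientations are given as a unit quaternion [w, x, y, z].
In Python, from cell import * gives the robot as it stands. The module is installed in compiled form; this text tells all that it offers.
- The arm moves only by the shell command python3 -m jog 'ROWS'. ROWS is text: rows parted by semicolons, each of 5 numbers parted by spaces: the shift along the tool's x, y, z in cm, then the turn about the tool's z in degrees, then the closure in counts, from 0 (fully open) to 255 (shut). In form: dx dy dz spin claw; .... A call has 1 to 12 rows; each row is the pose to reach, as a shift and turn from the pose measured when the call began, along the tool's axes at that moment; what a row does not reach only later rows make up. A row lasts 1/8 s, in which the tool goes at most 62.5 mm and 10.7 degrees, less where a joint would pass 70% of its speed; a pose out of reach is approached as far as the arm can. A call with a gripper value outside its range is refused whole. The fingers move at their own pace and stop on an object; the grip force is fixed at half the most. Time passes only in rows, so rows that repeat a pose let the fingers close. It gives the time, the measured TCP pose, the force and the opening at its end, in the units of the state.
- sense(): the state, without advancing time (a new reading comes with each control period).
- snapshot(name): name is "scene" or "side" or "wrist"; returns the picture (480x640x3 uint8, red, green, blue); there is no depth.
- camera_params(name): a dict with "vfov" (degrees; the focal length in pixels is half the picture's height over the tangent of half this angle, whatever the lens; pixels are square), "cx", "cy" (the principal point, pixels), "D" ([k1, k2, p1, p2, k3] as OpenCV has them; the pictures are not rectified), "rvec" (rotation vector, rad) and "tvec" (3), from world to camera coordinates, as OpenCV has them. Camera axes: x right, y down, z forward; pixel columns grow to the right and rows downward; lengths in m; the calibration is good to about 2 mm. A picture is of the moment at which its call begins: read the wrist's pose just before it. camera_params takes no time and is no camera call; for the wrist camera it gives the pose at the moment of the call.
- sign_off(): hands the job in, once; it reports no verdict.
The state is a dict: "t": time; "joint_pos": joint angles; "dq": joint speeds; "joint_efforts": joint torques, N m; "eef_pos": TCP position; "tcp_rot": TCP orientation; "ft_force": force on the tool from outside, world axes, zero at the start; "ft_torque": the same for the moment, N m; "gripper_width": opening from 0.0 (shut) to 1.0 (fully open).
Only numpy, scipy, OpenCV 4.12 (cv2) and the standard library are available. Lean on these libraries where they do the work, as an engineer would, in place of code of your own. Each camera call takes 0.05 s, during which the arm holds its last target.

TASK

Gently push both open trays of the bench tester fully home with the fingertips, without slamming them, so that each front is flush. Only then push the tab on top all the way to the robot's left, so that the lock bar's tongues sit in front of both trays. Do not pick anything up: the spare unit on top and the other loose things stay where they are.

Things in the scene. Friction and masses are not known exactly. Their poses are not given: they have to be found in the camera images.
- tester: White low bench tester, fixed (does not move), 300 x 300 mm. Origin: centre of its underside, on the bench; own x points from front to back, y to its left, z up. Front face at own x = -150 mm, top 80 mm above the bench; from own x = +40 mm to the back a hump rises to 125 mm. Two bays in the front each hold a tray that slides along own x.
- tray_left (a joint): How far the left tray (own y = +65 mm) stands open, m: 0 = fully home (front flush with the tester's front), at most 0.13. It comes out along the tester's own -x and is pushed home along +x. 0.4 to 0.9 kg; drags with about 2.5 N plus 12 N per m/s, stays where left, stops hard at 0. Closing faster than 0.4 m/s is slamming.
- tray_right (a joint): The same for the right tray (at own y = -65 mm).
- tray_left_front (a point): Point on the outer surface of the left tray's flat aluminium front, at the middle of its width, 50 mm above the bench. The front is 94 mm wide, 10 mm thick, and runs from 14 to 68 mm above the bench; it has no handle; behind it a black unit is clamped in the tray, its top 50 mm above the bench. The axes are the tester's. Moves with the tray.
- tray_right_front (a point): The same point on the right tray's front.
- lock_bar (a joint): Travel of the steel lock bar on the tester's top, m: starts at 0 to 0.006 (unlocked), slides along the tester's own +y (left, seen from the robot) to a hard stop at 0.04 (locked). Drags with about 2 N, stays where left. Bar: own x -132 to -108 mm, top 89 mm above the bench. See lock_tongue for its tongues.
- lock_tongue (a point): Lower end of the left one of the bar's two tongues (16 mm wide; the other is 130 mm to its right), which reach over the front edge and hang to 52 mm above the bench, 9 mm proud of the front face. Unlocked they hang in the gaps right of each tray; locked, one is in front of each tray. Moves with the bar.
- lock_tab (a point): Centre of the top of the black upright tab on the lock bar, 113 mm above the bench. The tab is 24 mm (own x) x 12 mm (own y) and stands 24 mm above the bar. Push it on its right side (own -y) towards own +y. Moves with the bar.
- spare_unit: Loose black slab 98 x 56 x 30 mm, about 0.2 kg, like those in the trays, lying crosswise on the tester's top face between the lock bar and the hump (its top 110 mm above the bench). Bystander. Origin: centre of its underside.
- tape_roll: Empty cardboard roll 90 mm across, 24 mm high, lying on the bench beside the tester, on either side. Bystander. Origin: centre of its underside.
- jar: Closed jar 52 mm across, 75 mm high, standing on the bench beside the tester, on the other side from the roll. Bystander. Origin: centre of its underside.

How it is judged:
On the way, in this order (a step that is already met when the one before it is completed fails the run):
1. both trays are fully home (value of joint each of tray_left, tray_right below 0.004 m), for 0.2 s.
2. the lock bar is pushed across (value of joint lock_bar above 0.035 m), for 0.2 s.
At the end, for the whole second after the job is handed in: Both trays are within 4 mm of fully home, the lock bar is at least 35 mm across (of 40), and the three loose things are within 25 mm of where they lay (all of step 1 and value of joint lock_bar above 0.035 m and distance of each of spare_unit, tape_roll, jar from where it was at the start of the episode below 0.025 m); the robot touches nothing.
It fails at once if the lock bar is pushed across (past 15 mm) while a tray is still open more than 8 mm (value of joint lock_bar above 0.015 m and value of joint any of tray_left, tray_right above 0.008 m).
It fails at once if a tray is slammed (closing faster than 0.4 m/s) (velocity of joint any of tray_left, tray_right below -0.4 m/s).
It fails at once if a loose thing is moved more than 25 mm or lifted (distance of any of spare_unit, tape_roll, jar from where it was at the start of the episode above 0.025 m).
It also fails if it takes over 58 s, if anything falls off the work surface, if the arm or the gripper's body presses on something with over 40 N, if the wrist force passes 120 N, or if a joint passes its speed limit or range.

## Working session

There is one attempt and no reset: what is moved stays moved. The work goes in short steps, Python scripts to look and compute and a shell command to move; the robot and the scene stay as the last step left them, time stands still between calls to the robot, and variables do not carry over. Pictures are saved under pics/ and viewed, and the job is handed in when it is done.

```bash
mkdir -p pics; ls
python3 - <<'E'
from cell import *
import cv2,numpy as np
s=sense();print({k:np.round(v,3) for k,v in s.items()})
for n in("scene","side","wrist"):
    p=camera_params(n);print(n,{k:np.round(v,4) for k,v in p.items()})
    cv2.imwrite(f"pics/{n}0.png",snapshot(n)[:,:,::-1])
try: print(nose_length)
except Exception as e: print(e)
E
```

```text
pics
{'t': np.float64(0.0), 'joint_pos': array([ 1.113,  0.334,  0.04 ,  1.466, -0.013,  1.343, -0.058]), 'dq': array([ 0.001,  0.001,  0.001,  0.002, -0.   ,  0.002, -0.001]), 'joint_efforts': array([ 1.0000e-03, -6.5855e+01,  1.3660e+00, -4.0554e+01,  1.7000e-02,
        1.3000e-02,  0.0000e+00]), 'eef_pos': array([ 0.228, -0.608,  0.249]), 'tcp_rot': array([-0.001,  0.984,  0.178, -0.   ]), 'ft_force': array([0.494, 1.149, 0.209]), 'ft_torque': array([ 0.005, -0.04 , -0.02 ]), 'gripper_width': np.float64(1.001)}
scene {'vfov': np.float64(48.0344), 'cx': np.float64(314.9811), 'cy': np.float64(235.7314), 'D': array([-0.0952,  0.    ,  0.    ,  0.    ,  0.    ]), 'rvec': array([ 2.1782,  0.3723, -0.1691]), 'tvec': array([-0.6217, -0.0497,  1.3395])}
side {'vfov': np.float64(49.2243), 'cx': np.float64(322.975), 'cy': np.float64(240.9321), 'D': array([-0.1572,  0.    ,  0.    ,  0.    ,  0.    ]), 'rvec': array([ 0.8839, -2.6019,  0.9839]), 'tvec': array([0.5394, 0.356 , 0.8407])}
wrist {'vfov': np.float64(71.7413), 'cx': np.float64(318.5329), 'cy': np.float64(238.4511), 'D': array([-0.0254,  0.    ,  0.    ,  0.    ,  0.    ]), 'rvec': array([-2.3712,  1.6423,  0.2518]), 'tvec': array([-0.6495, -0.0401,  0.3788])}
0.019
```

View pics/scene0.png

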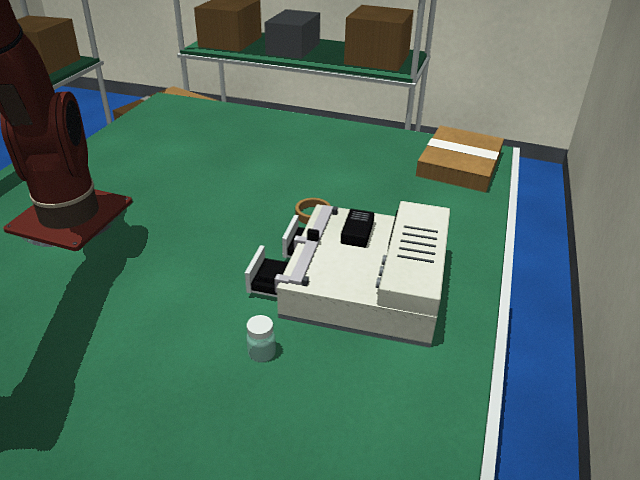

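View pics/side0.png

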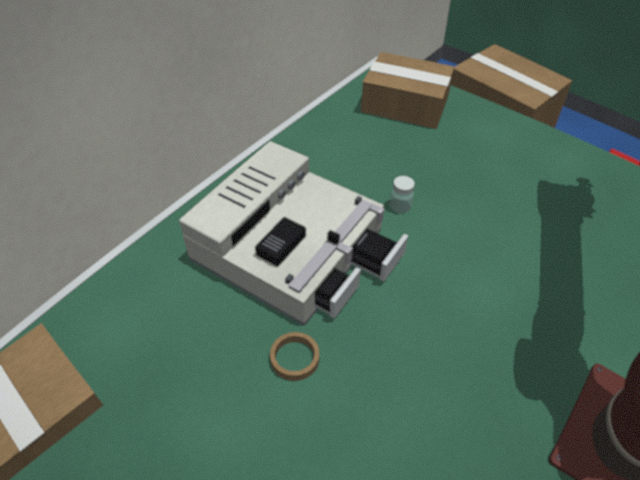

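View pics/wrist0.png

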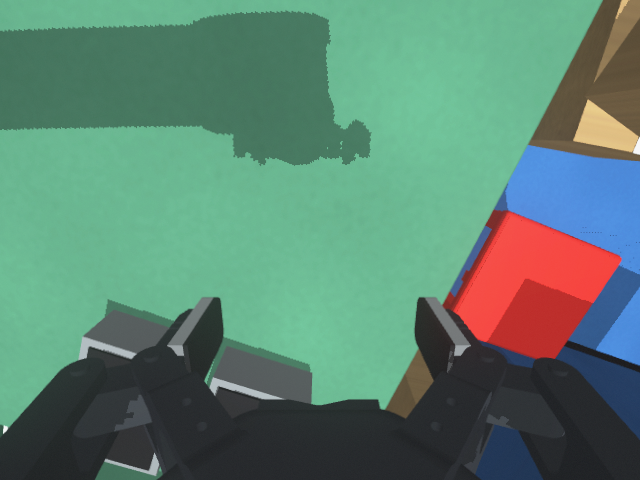

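The scene view shows the tester at about (360,265), both trays open with fronts near (255,270) and (290,235), the tab at (313,235), the jar at (262,338) and the roll at (312,209). The side view shows the same layout. I'll enlarge both to pick corners.

Run:
```python
import cv2
a=cv2.imread('pics/scene0.png')[190:350,230:460];cv2.imwrite('pics/sc_c.png',cv2.resize(a,None,fx=3.4,fy=3.4,interpolation=cv2.INTER_CUBIC))
a=cv2.imread('pics/side0.png')[130:330,170:420];cv2.imwrite('pics/si_c.png',cv2.resize(a,None,fx=3,fy=3,interpolation=cv2.INTER_CUBIC))
```

```text
(no output)
```

View pics/sc_c.png

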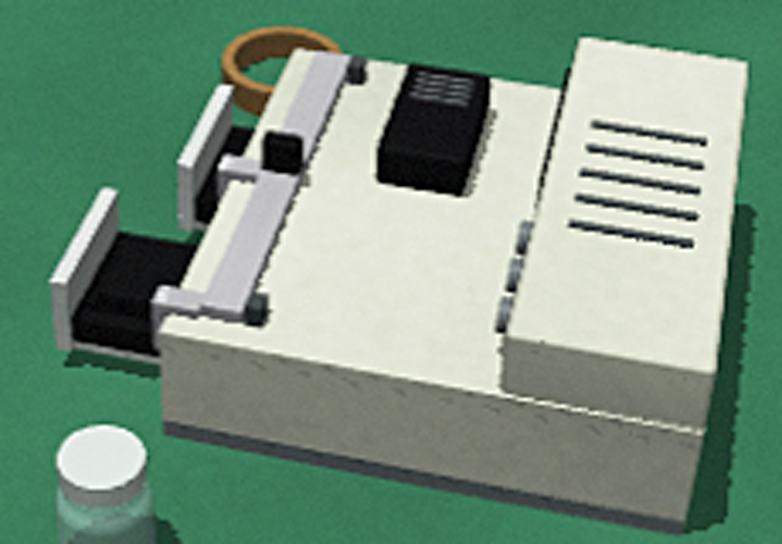

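View pics/si_c.png

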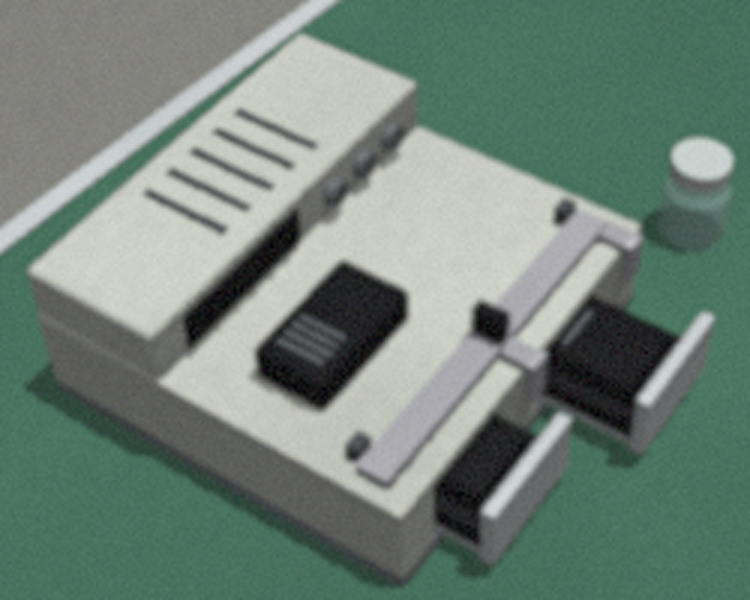

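```bash
cat > h.py <<'E'
import numpy as np,cv2,json
def K(p):
    f=240/np.tan(np.radians(p['vfov'])/2);return np.array([[f,0,p['cx']],[0,f,p['cy']],[0,0,1.]])
def ray(p,uv):
    n=cv2.undistortPoints(np.array([[uv]],float),K(p),np.array(p['D'])).ravel()
    R=cv2.Rodrigues(np.array(p['rvec'],float))[0];t=np.array(p['tvec'],float)
    d=R.T@np.array([n[0],n[1],1]);return -R.T@t,d/np.linalg.norm(d)
def plane(p,uv,z):
    c,d=ray(p,uv);return c+d*(z-c[2])/d[2]
def tri(p,u,q,v):
    c1,d1=ray(p,u);c2,d2=ray(q,v)
    s=np.linalg.lstsq(np.c_[d1,-d2],c2-c1,rcond=None)[0]
    a=c1+s[0]*d1;b=c2+s[1]*d2;return (a+b)/2,np.linalg.norm(a-b)
def proj(p,X):
    return cv2.projectPoints(np.array(X,float).reshape(-1,1,3),np.array(p['rvec'],float),np.array(p['tvec'],float),K(p),np.array(p['D']))[0].reshape(-1,2)
E
python3 - <<'E'
from cell import *
from h import *
P=camera_params('scene');Q=camera_params('side')
S=lambda c:((c[0]+.5)/3.4-.5+230,(c[1]+.5)/3.4-.5+190)
T=lambda c:((c[0]+.5)/3-.5+170,(c[1]+.5)/3-.5+130)
pts={'TFL':((298,48),(400,518),.08),'TFR':((162,333),(640,225),.08),'HBR':((714,372),(302,35),.125),'HBL':((747,64),(30,270),.125),
'HFR':((505,343),(415,83),.125),'HFL':((582,40),(157,338),.125),'LtL':((222,88),(492,518),.068),'LtR':((178,163),(572,422),.068),
'RtL':((105,190),(642,408),.068),'RtR':((52,282),(714,318),.068),'tab':((283,135),(491,306),.113),
'tongL':((222,160),(540,350),.083),'tongR':((157,293),(635,240),.083),'jartop':((102,452),(702,158),.075),'spare':((450,88),(345,272),.11)}
for k,(a,b,z) in pts.items():
    a=S(a);b=T(b);X,e=tri(P,a,Q,b);print(k,np.round(X,3),round(e,4),'plane',np.round(plane(P,a,z)[:2],3),np.round(plane(Q,b,z)[:2],3))
E
```

```text
TFL [0.611 0.15  0.081] 0.0002 plane [0.61  0.152] [0.611 0.149]
TFR [ 0.633 -0.15   0.081] 0.001 plane [ 0.633 -0.15 ] [ 0.634 -0.151]
HBR [ 0.929 -0.127  0.123] 0.0009 plane [ 0.929 -0.128] [ 0.927 -0.126]
HBL [0.907 0.169 0.124] 0.0001 plane [0.907 0.168] [0.906 0.169]
HFR [ 0.824 -0.137  0.121] 0.0045 plane [ 0.823 -0.143] [ 0.823 -0.133]
HFL [0.8   0.159 0.124] 0.0029 plane [0.801 0.159] [0.797 0.16 ]
LtL [0.572 0.107 0.067] 0.0017 plane [0.572 0.105] [0.572 0.108]
LtR [0.576 0.016 0.068] 0.0008 plane [0.576 0.016] [0.576 0.017]
RtL [ 0.545 -0.023  0.066] 0.0053 plane [ 0.543 -0.026] [ 0.546 -0.02 ]
RtR [ 0.55  -0.118  0.067] 0.001 plane [ 0.55  -0.118] [ 0.55  -0.117]
tab [0.651 0.004 0.117] 0.0018 plane [0.649 0.008] [0.654 0.001]
tongL [ 0.615 -0.003  0.093] 0.0034 plane [0.608 0.009] [ 0.621 -0.01 ]
tongR [ 0.623 -0.128  0.089] 0.0032 plane [ 0.618 -0.123] [ 0.627 -0.133]
jartop [ 0.637 -0.242  0.076] 0.0012 plane [ 0.636 -0.241] [ 0.638 -0.244]
spare [0.736 0.054 0.138] 0.0075 plane [0.73  0.097] [0.75  0.034]
```

Triangulated heights agree with the text: top 81 mm, hump 124 mm, tray fronts 67 mm, and the tab about 117 mm against 113. The tester centre is about (0.770, 0.010) with yaw about +4.3°. The left tray is open about 42 mm and the right about 78 mm. Next I'll move high above the right tray's front, aligning the tool and shutting the gripper.

```bash
python3 -m jog '3.5 -3.2 0 1 0; 7.3 -6.6 0 2.5 60; 11 -10 0 4 120; 14.7 -13.4 0 5.5 180; 18.4 -16.7 0 7 255; 22.1 -20 0 8.5 255; 25.8 -23.4 0 10 255; 29.5 -26.8 0 11.5 255; 33.2 -30.2 0 13 255; 37 -33.6 0 14.5 255; 41 -37.2 0 16 255; 44.5 -40.4 0 16.3 255'
```

```text
t: 1.65
eef_pos: [0.5034, -0.0719, 0.2501]
tcp_rot: [-0.001, 0.999, 0.037, -0.0]
ft_force: [-0.2, -2.0, 0.3]
gripper_width: 0.003
```

Run:
```python
from cell import *
from h import *
s=sense();print(s['eef_pos'],s['tcp_rot'])
p=camera_params('wrist');cv2.imwrite('pics/w1.png',snapshot('wrist')[:,:,::-1])
np.save('w1.npy',p,allow_pickle=True);cv2.imwrite('pics/s1.png',cv2.resize(snapshot('side')[100:360,150:500],None,fx=2,fy=2)[:,:,::-1])
# where expected points project
c=np.array([.770,.0105,0]);a=np.radians(4.3);R=np.array([[np.cos(a),-np.sin(a),0],[np.sin(a),np.cos(a),0],[0,0,1]])
for n,o in dict(TFL=(-.15,.15,.08),TFR=(-.15,-.15,.08),tab=(-.12,.002,.113),LtL=(-.192,.112,.068),LtR=(-.192,.018,.068),RtL=(-.228,-.018,.068),RtR=(-.228,-.112,.068)).items():
    print(n,proj(p,c+R@np.array(o))[0].round(0))
```

```text
[ 0.50342582 -0.07190448  0.25009911] [-5.71495061e-04  9.99310349e-01  3.71277884e-02 -1.66362801e-04]
TFL [59. 77.]
TFR [427.  74.]
tab [224.  19.]
LtL [121. 130.]
LtR [227. 129.]
RtL [269. 171.]
RtR [373. 171.]
```

View pics/w1.png

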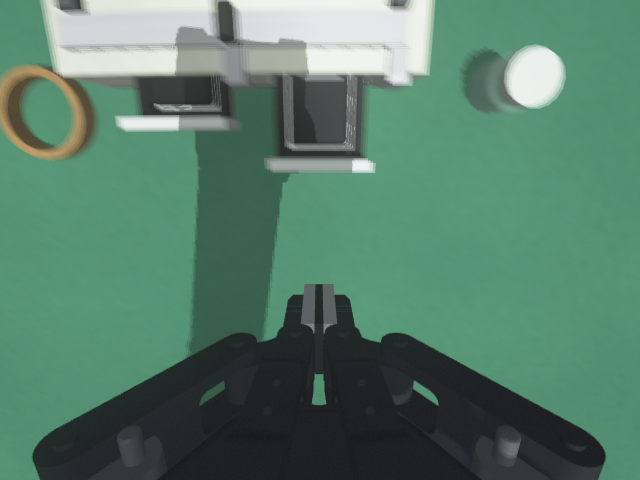

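View pics/s1.png

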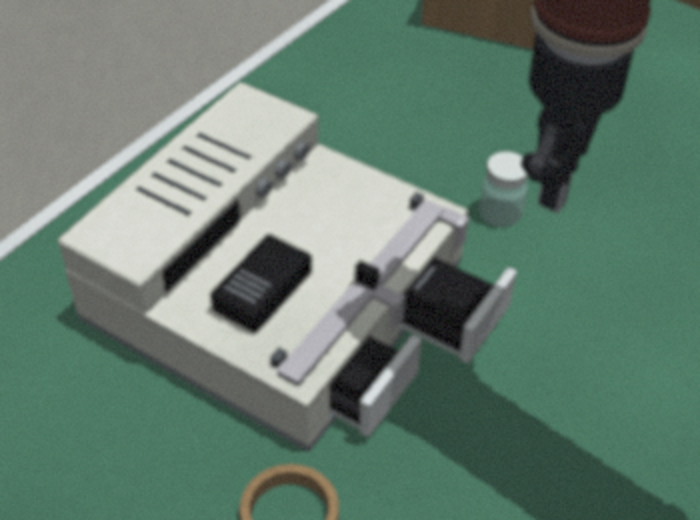

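The wrist view agrees with the prediction: right front edge (265–374, 170), left front (118–238, 125), tab (226,15), tongues at (235,65) and (400,65). Next I'll descend in front of the right tray.

```bash
python3 -m jog '0 -0.2 3 0 255; 0 -0.2 7 0 255; 0 -0.2 11 0 255; 0 -0.2 15 0 255; 0 -0.2 17.5 0 255; 0 -0.2 18.4 0 255; 0 -0.2 18.4 0 255'
python3 -m jog '1 0 0 0 255; 2 0 0 0 255; 3 0 0 0 255; 4 0 0 0 255; 5 0 0 0 255; 6 0 0 0 255; 7 0 0 0 255; 7.5 0 0 0 255; 7.5 0 0 0 255'
python3 - <<'E'
from cell import *
from h import *
s=sense();print(s['eef_pos'],s['ft_force'],s['t'])
cv2.imwrite('pics/s2.png',cv2.resize(snapshot('side')[100:360,150:500],None,fx=2,fy=2)[:,:,::-1])
cv2.imwrite('pics/w2.png',snapshot('wrist')[:,:,::-1])
E
```

```text
t: 2.62
eef_pos: [0.5042, -0.0657, 0.0661]
tcp_rot: [-0.002, 0.999, 0.041, -0.0]
ft_force: [0.7, -0.5, 0.5]
gripper_width: 0.003
t: 3.75
eef_pos: [0.5796, -0.0592, 0.0661]
tcp_rot: [-0.002, 0.999, 0.041, 0.0]
ft_force: [-1.0, -0.0, 1.2]
gripper_width: 0.001
[ 0.57961933 -0.05918264  0.06614357] [-1.04318474 -0.03136804  1.15982768] 3.75
```

View pics/s2.png

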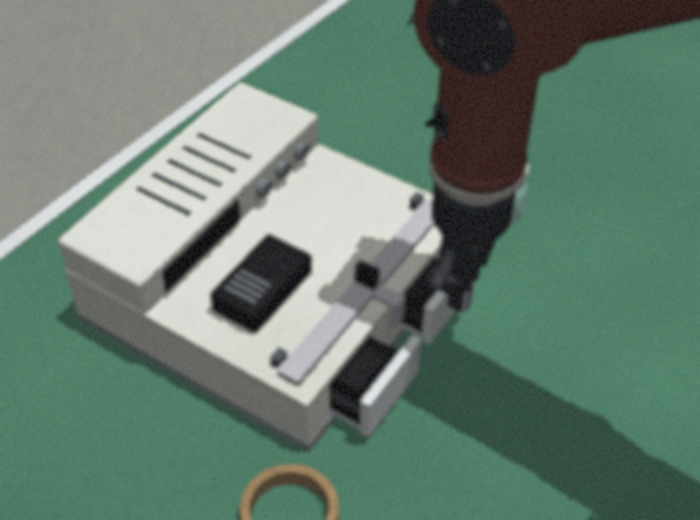

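View pics/w2.png

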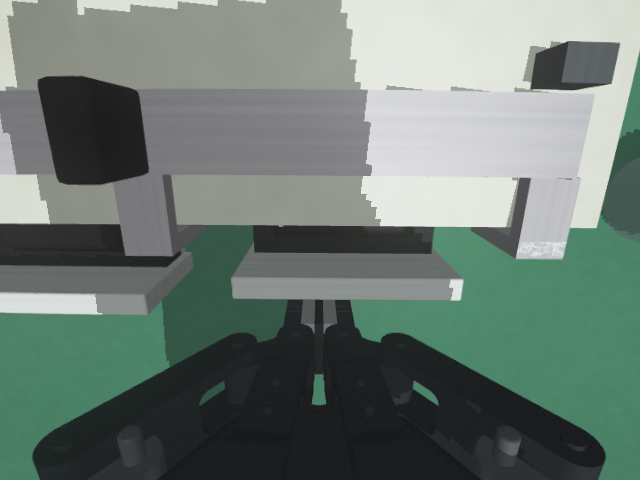

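The right tray is nearly in and the fingertips are on its front at (318,300). I'll continue in small steps and watch the force.

```bash
python3 -m jog '0.5 0.3 0 0 255; 1 0.6 0 0 255; 1.5 0.8 0 0 255; 2 0.8 0 0 255; 2.5 0.8 0 0 255; 2.8 0.8 0 0 255; 3.0 0.8 0 0 255; 3.0 0.8 0 0 255'
python3 -m jog '0.1 0 0 0 255; 0.2 0 0 0 255; 0.2 0 0 0 255'
```

```text
t: 4.85
eef_pos: [0.6101, -0.0648, 0.0663]
tcp_rot: [-0.002, 0.999, 0.041, 0.001]
ft_force: [-1.6, -1.0, -0.9]
gripper_width: 0.002
t: 5.22
eef_pos: [0.6122, -0.0646, 0.0664]
tcp_rot: [-0.002, 0.999, 0.041, 0.001]
ft_force: [-2.1, -1.4, -2.1]
gripper_width: -0.001
```

Run:
```python
from cell import *
from h import *
s=sense();print(s['eef_pos'],s['ft_force'],s['t'])
cv2.imwrite('pics/w3.png',snapshot('wrist')[:,:,::-1])
```

```text
[ 0.61221793 -0.06457769  0.06638915] [-2.0607506  -1.40345501 -2.10651887] 5.225
```

View pics/w3.png

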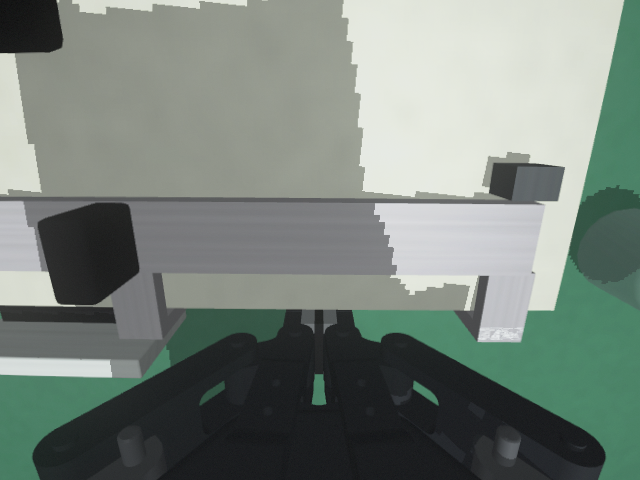

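```bash
python3 -m jog '0.1 0 0 0 255; 0.1 0 0 0 255'; python3 -m jog '0.1 0 0 0 255; 0.1 0 0 0 255';python3 -m jog '0.1 0 0 0 255; 0.1 0 0 0 255'
```

```text
t: 5.52
eef_pos: [0.6133, -0.0645, 0.0664]
tcp_rot: [-0.002, 0.999, 0.041, 0.001]
ft_force: [-1.6, 0.1, -1.3]
gripper_width: -0.004
t: 5.78
eef_pos: [0.6144, -0.0644, 0.0664]
tcp_rot: [-0.002, 0.999, 0.041, 0.001]
ft_force: [-1.8, 0.1, -1.1]
gripper_width: -0.002
t: 6.02
eef_pos: [0.6153, -0.0644, 0.0664]
tcp_rot: [-0.002, 0.999, 0.041, 0.001]
ft_force: [-3.7, -0.6, -0.3]
gripper_width: 0.001
```

```bash
python3 -m jog '0.1 0 0 0 255; 0.1 0 0 0 255'; python3 -m jog '0.1 0 0 0 255; 0.1 0 0 0 255'
python3 - <<'E'
from cell import *
from h import *
cv2.imwrite('pics/s4.png',cv2.resize(snapshot('side')[100:360,150:500],None,fx=2,fy=2)[:,:,::-1])
E
```

```text
t: 6.28
eef_pos: [0.6153, -0.0644, 0.0664]
tcp_rot: [-0.002, 0.999, 0.041, -0.0]
ft_force: [-7.6, -0.2, 4.0]
gripper_width: 0.0
t: 6.52
eef_pos: [0.6154, -0.0643, 0.0664]
tcp_rot: [-0.002, 0.999, 0.041, -0.001]
ft_force: [-8.9, -1.1, 4.3]
gripper_width: 0.001
```

View pics/s4.png

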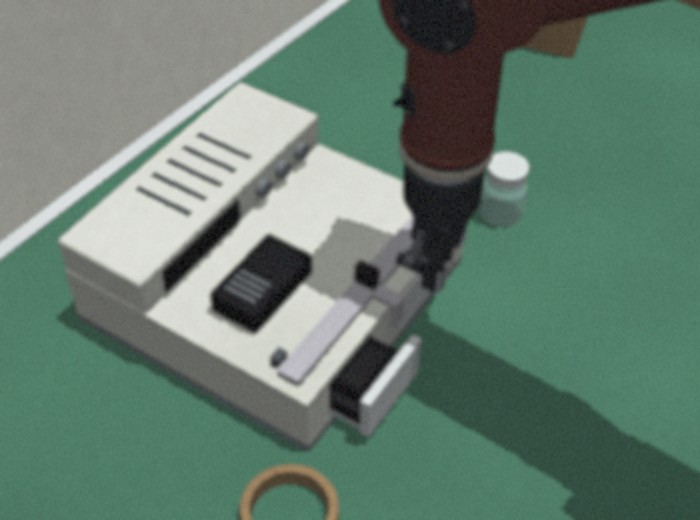

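The TCP stalled at x=0.6153 (own x = -0.160, as predicted) with the force rising to 9 N, so the right tray is home. I'll back off and move over to the left tray.

```bash
python3 -m jog '-1 0 0 0 255; -4 0 0 0 255; -7 0 0 0 255; -9 -1 0 0 255; -9 -4 0 0 255; -9 -7 0 0 255; -9 -10 0 0 255; -9 -12 0 0 255; -9 -12.9 0 0 255; -9 -12.9 0 0 255'
python3 -m jog '1 0 0 0 255; 2 0 0 0 255; 3 0 0 0 255; 4 0 0 0 255; 5 0 0 0 255; 6 0 0 0 255; 7 0 0 0 255; 7.5 0 0 0 255; 8 0 0 0 255; 8.4 0 0 0 255; 8.4 0 0 0 255'
python3 - <<'E'
from cell import *
from h import *
cv2.imwrite('pics/w5.png',snapshot('wrist')[:,:,::-1])
E
```

```text
t: 7.82
eef_pos: [0.5153, 0.0571, 0.0674]
tcp_rot: [-0.002, 0.999, 0.041, -0.001]
ft_force: [-0.0, -0.4, -0.4]
gripper_width: 0.001
t: 9.2
eef_pos: [0.5996, 0.0643, 0.0673]
tcp_rot: [-0.002, 0.999, 0.041, -0.001]
ft_force: [-0.1, -1.2, 0.0]
gripper_width: 0.001
```

View pics/w5.png

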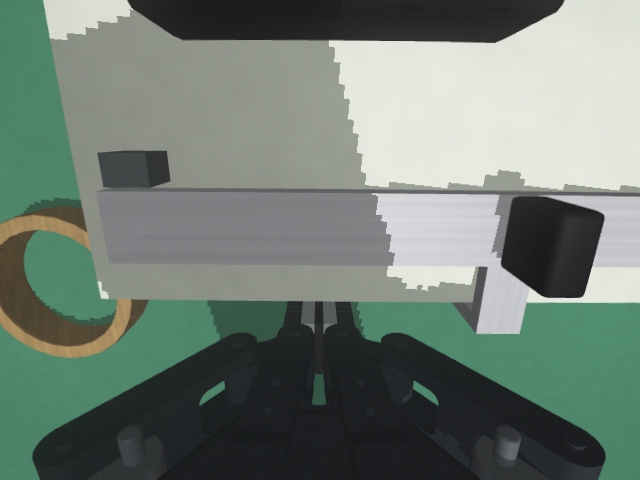

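```bash
python3 -m jog '0.2 0 0 0 255; 0.4 0 0 0 255; 0.4 0 0 0 255'
for i in 1; do :; done
python3 -m jog '0.1 0 0 0 255; 0.1 0 0 0 255'; python3 -m jog '0.1 0 0 0 255; 0.1 0 0 0 255'; python3 -m jog '0.1 0 0 0 255; 0.1 0 0 0 255'
```

```text
t: 9.62
eef_pos: [0.6037, 0.0648, 0.0675]
tcp_rot: [-0.002, 0.999, 0.041, -0.0]
ft_force: [-2.2, -1.8, 0.2]
gripper_width: 0.0
t: 9.88
eef_pos: [0.6048, 0.0649, 0.0674]
tcp_rot: [-0.002, 0.999, 0.041, -0.0]
ft_force: [-1.5, -0.9, 0.5]
gripper_width: 0.001
t: 10.12
eef_pos: [0.6056, 0.0649, 0.0674]
tcp_rot: [-0.002, 0.999, 0.041, -0.0]
ft_force: [-3.6, -0.8, 1.6]
gripper_width: -0.003
t: 10.38
eef_pos: [0.6056, 0.065, 0.0674]
tcp_rot: [-0.002, 0.999, 0.041, -0.001]
ft_force: [-8.4, -1.5, 4.6]
gripper_width: 0.004
```

The left tray hit its stop at 8.4 N, with x matching the prediction of 0.6055. I'll back off, rise and check that both fronts are flush.

```bash
python3 -m jog '-1 0 0 0 255; -4 0 0 0 255; -7 0 -2 0 255; -10 2 -6 0 255; -10 4 -10 0 255; -10 6 -14 0 255; -10 6.5 -16 0 255; -10 6.5 -16 0 255;-10 6.5 -16 0 255'
python3 - <<'E'
from cell import *
from h import *
s=sense();print(s['eef_pos'])
cv2.imwrite('pics/w6.png',snapshot('wrist')[:,:,::-1]);p=camera_params('wrist')
np.save('w6.npy',p,allow_pickle=True)
a=snapshot('side');cv2.imwrite('pics/s6.png',cv2.resize(a[180:330,250:420],None,fx=4,fy=4,interpolation=cv2.INTER_CUBIC)[:,:,::-1])
E
```

```text
t: 11.5
eef_pos: [0.5114, -0.0081, 0.2265]
tcp_rot: [-0.002, 0.999, 0.042, -0.002]
ft_force: [-0.4, -1.0, -0.1]
gripper_width: -0.0
[ 0.51141982 -0.00814724  0.2264811 ]
```

View pics/w6.png

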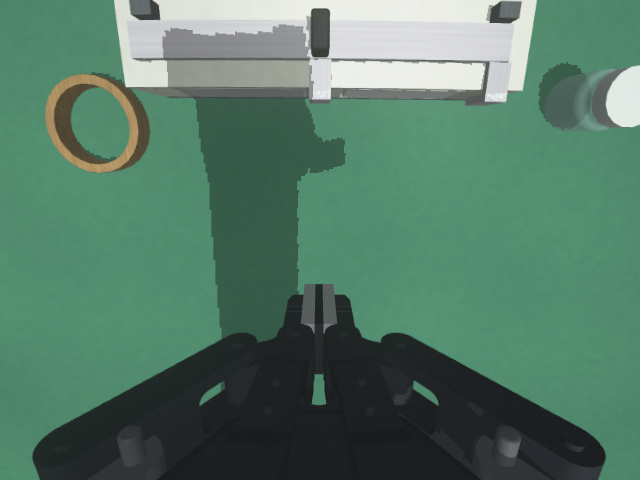

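View pics/s6.png

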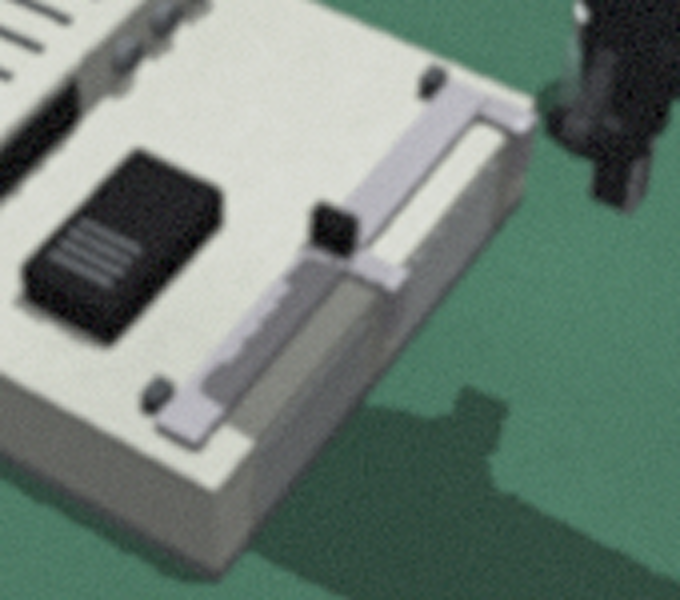

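Both tray fronts are now flush: no plate protrudes past the front edge in either view. Next I'll measure the tab and the spare unit's front edge.

Run:
```python
from cell import *
from h import *
w=np.load('w6.npy',allow_pickle=True).item()
c=np.array([.770,.0105,0]);a=np.radians(4.3);R=np.array([[np.cos(a),-np.sin(a),0],[np.sin(a),np.cos(a),0],[0,0,1]])
own=lambda X:(R.T@(X-c)).round(4)
im=cv2.imread('pics/w6.png');m=(im.max(2)<70)
for r in (10,20,30,40,50): 
    x=np.flatnonzero(m[r,280:360])+280; print(r,x.min() if len(x) else None,x.max() if len(x) else None, im[r,320])
for uv in((311.5,12),(328.5,12),(320,8)):print('wtop',own(plane(w,uv,.113)))
print('wbase',own(plane(w,(312,54),.089)),own(plane(w,(328,54),.089)))
print('corners',own(plane(w,(126,88),.08)),own(plane(w,(524,90),.08)))
Q=camera_params('side');P=camera_params('scene')
T=lambda q:((q[0]+.5)/4-.5+250,(q[1]+.5)/4-.5+180)
S=lambda q:((q[0]+.5)/3.4-.5+230,(q[1]+.5)/3.4-.5+190)
for q in((335,208),(312,204),(358,210)):print('side tab',own(plane(Q,T(q),.113)))
X,e=tri(P,S((283,136)),Q,T((334,212)));print('tab tri',own(X),e)
for q in((108,345),(222,215)):print('spare front bottom',own(plane(Q,T(q),.08)))
for q in((108,300),(220,188)):print('spare front top',own(plane(Q,T(q),.11)))
for q in((378,182),(395,100)):print('spare scene',own(plane(P,S(q),.08)))
```

```text
10 None None [76 81 77]
20 None None [78 82 78]
30 312 312 [79 82 80]
40 312 312 [78 80 78]
50 312 327 [58 61 59]
wtop [-0.1118  0.0062  0.113 ]
wtop [-0.1117 -0.0043  0.113 ]
wtop [-0.1095  0.001   0.113 ]
wbase [-0.1304  0.0064  0.089 ] [-0.1303 -0.0048  0.089 ]
corners [-0.1517  0.1469  0.08  ] [-0.1505 -0.1529  0.08  ]
side tab [-0.1166 -0.0008  0.113 ]
side tab [-0.1058  0.0031  0.113 ]
side tab [-0.1266 -0.0058  0.113 ]
tab tri [-0.1195  0.0032  0.1152] 0.0018406484978808698
spare front bottom [-0.0578  0.1081  0.08  ]
spare front bottom [-0.0559  0.0088  0.08  ]
spare front top [-0.0575  0.1046  0.11  ]
spare front top [-0.0609  0.0167  0.11  ]
spare scene [-0.0635  0.019   0.08  ]
spare scene [-0.072   0.1094  0.08  ]
```

Tab centre is about own (-0.12, +0.003); the spare's front edge is about own x = -0.06, so there is enough room. I'll go to the right of the tab, at own y of about -0.05, and lower beside it.

```bash
python3 -m jog '3 1 0 0 255; 6 2.5 0 0 255; 9 4 0 0 255; 12 5 0 0 255; 13.9 5.2 0 0 255; 13.9 5.2 2 0 255; 13.9 5.2 5 0 255; 13.9 5.2 8 0 255; 13.9 5.2 10 0 255; 13.9 5.2 11 0 255; 13.9 5.2 11 0 255'
python3 - <<'E'
from cell import *
from h import *
cv2.imwrite('pics/w7.png',snapshot('wrist')[:,:,::-1])
a=snapshot('side');cv2.imwrite('pics/s7.png',cv2.resize(a[150:330,230:420],None,fx=3.3,fy=3.3,interpolation=cv2.INTER_CUBIC)[:,:,::-1])
E
```

```text
t: 12.98
eef_pos: [0.6533, -0.0478, 0.1149]
tcp_rot: [-0.002, 0.999, 0.042, -0.003]
ft_force: [-0.1, -0.7, 0.4]
gripper_width: 0.001
```

View pics/w7.png

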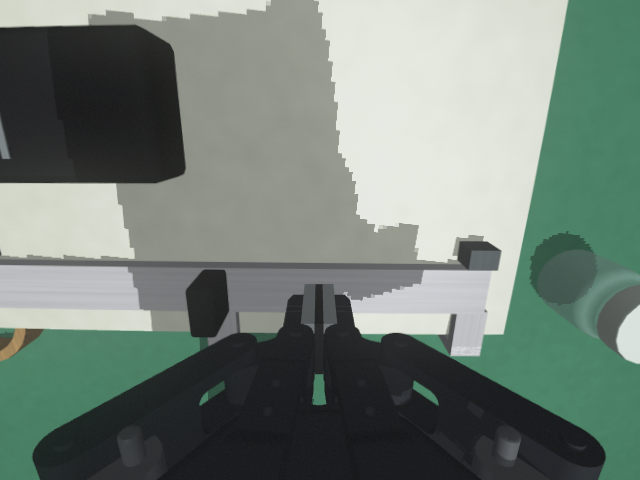

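View pics/s7.png

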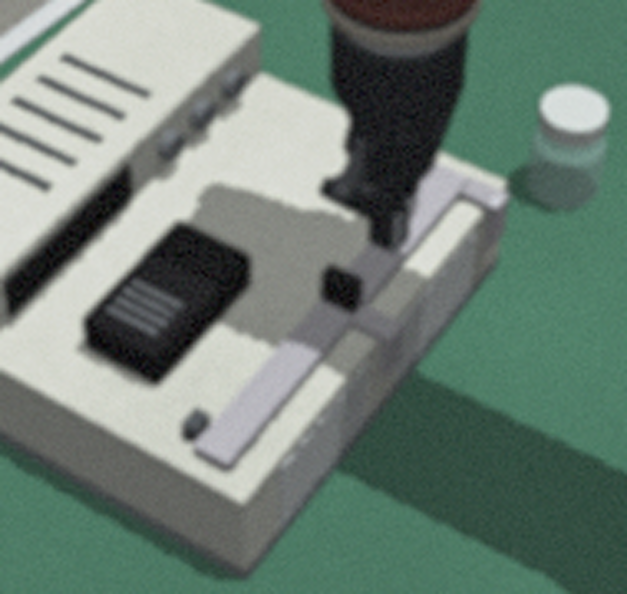

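The fingertips stand to the right of the tab: tab at (207,303) in the wrist view, pads at (318,310). I'll push left gently.

```bash
python3 -m jog '0 -0.7 0 0 255; 0 -1.4 0 0 255; 0 -2.1 0 0 255; 0 -2.8 0 0 255; 0 -3.4 0 0 255; 0 -4 0 0 255; 0 -4.6 0 0 255; 0 -5.2 0 0 255; 0 -5.7 0 0 255; 0 -6.2 0 0 255; 0 -6.2 0 0 255'
python3 -m jog '0 -0.2 0 0 255; 0 -0.4 0 0 255; 0 -0.4 0 0 255'
python3 - <<'E'
from cell import *
from h import *
cv2.imwrite('pics/w8.png',snapshot('wrist')[:,:,::-1])
E
```

```text
t: 14.45
eef_pos: [0.6488, 0.015, 0.1166]
tcp_rot: [-0.002, 0.999, 0.042, -0.002]
ft_force: [0.8, -0.9, 0.5]
gripper_width: 0.0
t: 14.82
eef_pos: [0.6483, 0.0191, 0.1166]
tcp_rot: [-0.002, 0.999, 0.042, -0.002]
ft_force: [0.1, -0.8, 0.1]
gripper_width: 0.001
```

View pics/w8.png

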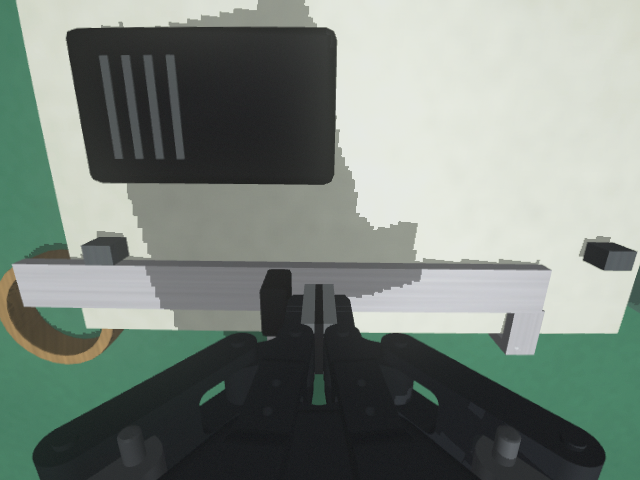

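```bash
python3 -m jog '0 -0.2 0 0 255; 0 -0.3 0 0 255; 0 -0.3 0 0 255'; python3 -m jog '0 -0.2 0 0 255; 0 -0.2 0 0 255'; python3 -m jog '0 -0.2 0 0 255; 0 -0.2 0 0 255';python3 -m jog '0 -0.2 0 0 255; 0 -0.2 0 0 255'
```

```text
t: 15.25
eef_pos: [0.6482, 0.0204, 0.1166]
tcp_rot: [-0.001, 0.999, 0.042, -0.002]
ft_force: [0.4, -6.1, 0.1]
gripper_width: -0.001
t: 15.5
eef_pos: [0.6482, 0.0205, 0.1166]
tcp_rot: [-0.0, 0.999, 0.041, -0.002]
ft_force: [1.5, -7.0, -0.0]
gripper_width: 0.001
t: 15.75
eef_pos: [0.6482, 0.0205, 0.1166]
tcp_rot: [0.001, 0.999, 0.04, -0.002]
ft_force: [0.6, -7.5, 0.7]
gripper_width: 0.001
t: 16.0
eef_pos: [0.6482, 0.0205, 0.1167]
tcp_rot: [0.002, 0.999, 0.039, -0.002]
ft_force: [1.3, -6.2, 0.6]
gripper_width: 0.001
```

The bar stopped hard: y has been constant at 0.0205 under 6–7 N, with the tab at own y of about 0.040. I'll withdraw to the right, then go up and back, and verify.

```bash
python3 -m jog '0 1 0 0 255; 0 3 0 0 255; 0 3 -3 0 255; 0 3 -7 0 255; -4 3 -11 0 255; -8 3 -13 0 255; -12 3 -13 0 255; -14 3 -13 0 255; -14 3 -13 0 255'
python3 - <<'E'
from cell import *
from h import *
print(sense()['ft_force'])
cv2.imwrite('pics/w9.png',snapshot('wrist')[:,:,::-1])
np.save('w9.npy',camera_params('wrist'),allow_pickle=True)
a=snapshot('side');cv2.imwrite('pics/s9full.png',a[:,:,::-1]);cv2.imwrite('pics/s9.png',cv2.resize(a[150:330,230:420],None,fx=3.3,fy=3.3,interpolation=cv2.INTER_CUBIC)[:,:,::-1])
cv2.imwrite('pics/sc9.png',snapshot('scene')[:,:,::-1])
E
```

```text
t: 17.12
eef_pos: [0.5107, -0.0211, 0.2479]
tcp_rot: [0.002, 0.999, 0.039, -0.001]
ft_force: [0.5, 0.1, 0.1]
gripper_width: 0.004
[0.49987855 0.14610045 0.05395695]
```

View pics/w9.png

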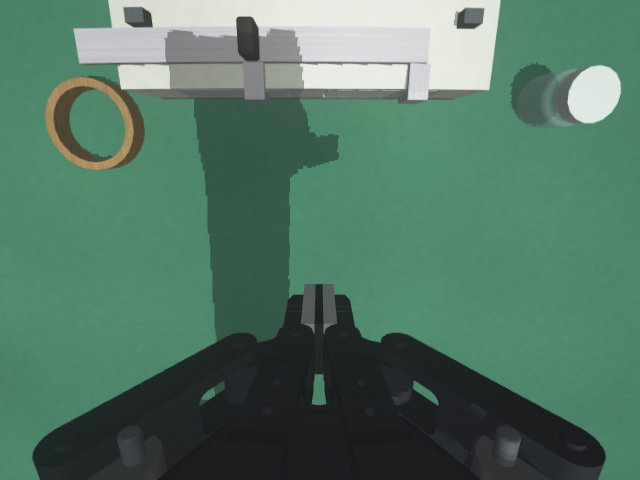

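View pics/s9.png

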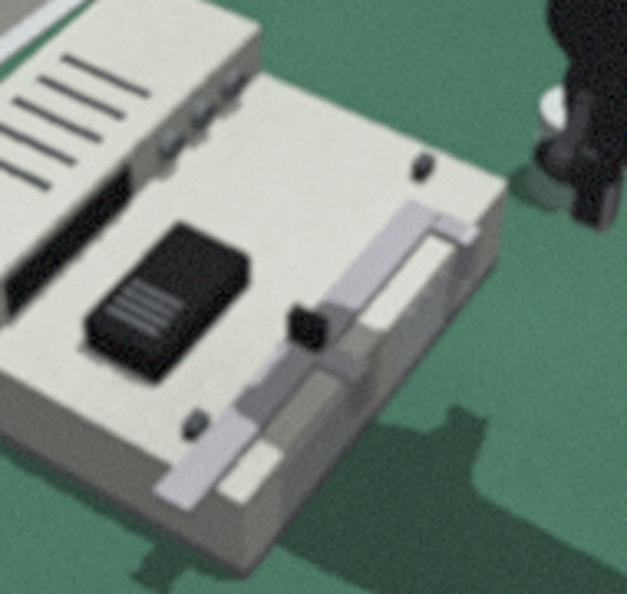

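View pics/sc9.png

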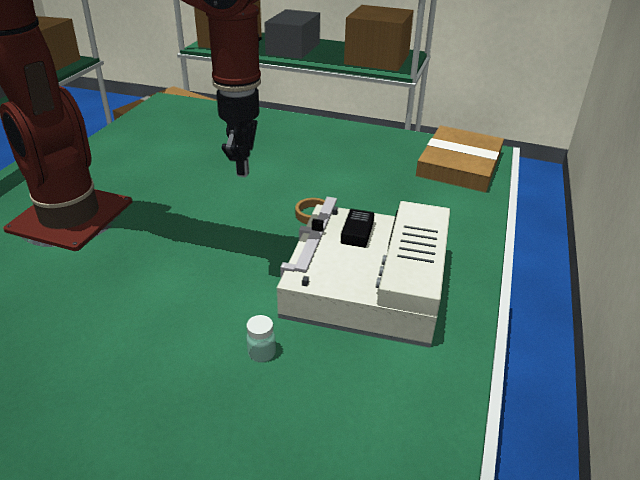

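Run:
```python
from cell import *
from h import *
c=np.array([.770,.0105,0]);a=np.radians(4.3);R=np.array([[np.cos(a),-np.sin(a),0],[np.sin(a),np.cos(a),0],[0,0,1]])
own=lambda X:(R.T@(X-c)).round(4)
w6=np.load('w6.npy',allow_pickle=True).item();w9=np.load('w9.npy',allow_pickle=True).item()
# tongue centre on bar top near front, bar right end (px read off both wrist pictures)
print('bar right end',own(plane(w6,(511,57),.089)),own(plane(w9,(429,59),.089)))
print('tab base y',own(plane(w6,(320,54),.089)),own(plane(w9,(248,59),.089)))
i0=cv2.imread('pics/scene0.png').astype(int);i9=cv2.imread('pics/sc9.png').astype(int);d=abs(i0-i9).max(2)
print('diff jar',d[315:362,245:278].mean(),'spare',d[208:246,342:375].mean())
print(sense()['ft_force'],sense()['t'])
```

```text
bar right end [-0.1301 -0.1345  0.089 ] [-0.1291 -0.0976  0.089 ]
tab base y [-0.1303  0.0008  0.089 ] [-0.1298  0.0411  0.089 ]
diff jar 4.4983881366860095 spare 4.657894736842105
[-0.36307166  0.20932671 -0.13237577] 17.275
```

```bash
python3 -c "
from cell import *
print(sign_off())"
```

```text
the job is handed in; nothing more can be done
None
```

I pushed both trays home, right then left, and only then slid the lock bar to its left stop. The job was handed in about 17 s into the 58 s allowed; no verdict was reported.

- **Trays:** I pushed with the shut fingertips at no more than about 8 cm/s. Each tray stopped within about 1 mm of the predicted home position, with the force at the stop about 9 N (right) and 8 N (left). The wrist and side pictures afterwards showed both fronts flush.
- **Lock bar:** I pushed the tab left until it stopped under 6–7 N. The wrist pictures gave about 37 mm of travel at the bar's right end and 40 mm at the tab, from a start between 0 and 6 mm. These two readings differ by about 3 mm, which is my pixel-reading error. The pictures show a tongue in front of each tray.
- **Loose things:** Nothing was picked up. The jar and spare unit showed no visible change between the first and last scene pictures. I judged the tape roll only by eye; it looked unmoved.
- **At hand-in:** The gripper hung clear of everything, with the wrist force reading about 0 N. No check failed.

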